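# Return a socket to its sprung-lid case

### The job

The loose steel socket on the bench belongs in the empty middle well of the dark socket case. Press the thumb latch on the front of the case so that the sprung lid pops fully open, stand the socket fully home in its well, then swing the lid down and press it until the latch snaps over and holds it shut. Handle it all gently, with pressing with no more than about 25 N anywhere: do not shove the case along the bench, leave the two sockets that are in it where they are, and do not disturb the other things on the bench.

Things in the scene. Friction and masses are not known exactly. Their poses are not given: they have to be found in the camera images.
- case: dark plastic socket case, loose on the bench, 104 deep (its x) x 176 wide (its y) x 62 mm high shut, about 1.8 kg. Origin: centre of its underside; x points from the front (latch) to the back (hinge), z up. Rim of the base 30 mm high. Its tray, 24 mm high, has three wells in a row along y at x = -12: y = -52, 0 (empty), +52 mm; behind them lies an extension bar at x = 30, 35 mm high.
- lid_part (a joint): angle of the lid (rad): 0 = shut and latched, grows as it opens, 1.75 = fully open, leaning back a little. A damped spring always drives it open (0.34 N m when shut, 0.14 when open). The lid is a shallow tray 32 mm deep, 104 x 176 mm. Shut, it goes less than 1 mm below its latched height before it is solid. Pressed at lid_front, the force climbs to about 8 to 11 N, drops as the nose snaps over, then rises steeply at the solid stop.
- latch_part (a joint): angle of the rocker latch (rad): 0 = at rest, grows as the pad is pressed down, solid stop at 0.23. Its nose holds the lid until about 0.15 to 0.2. When the lid comes down, a sloped keeper on its front pushes the nose aside and the nose snaps back over it.
- latch_pad (a point): middle of the ribbed top of the thumb pad, 83 mm in front of the case's origin, 22 mm above the bench at rest. Pad 36 mm wide (case y), 26 mm deep (case x); 20 mm behind this point the latch's arm stands 42 mm high; a low toe under the pad juts out to 100 mm in front of the case's origin. About 5 to 6 mm down it lets the lid go (5 to 7 N); solid stop 6.5 mm down.
- lid_front (a point): point on the outer (top) face of the lid near its front edge, in the middle of its width, 92 mm from the hinge line; moves with the lid. Its z axis is the outward normal of the lid's top.
- lid_hinge (a point): middle of the hinge line, which runs along the case's y axis at the back of the rim, 52 mm behind the case's origin and 30 mm above the bench; fixed to the case, with the case's axes.
- well (a point): centre of the floor of the empty middle well, 8 mm above the bench; the well is 25.6 mm across and 16 mm deep, its mouth has a 1 mm chamfer; axes as the case. The gaps to the neighbouring sockets are 26 to 30 mm.
- socket: the loose steel socket, a plain round sleeve 24 mm across and 44 mm tall, standing upright on the bench right of the case, about 90 g. Origin: centre of its underside, z up; it goes into the well this way up. Seated, its top is 52 mm above the bench; the lid cannot shut over it unless it is right down in the well.
- small_socket: steel socket 20 mm across, 44 mm tall, standing in the right-hand well (case y = -52 mm). Origin: centre of its underside.
- large_socket: steel socket 28 mm across, 44 mm tall, standing in the left-hand well (case y = +52 mm). Origin: centre of its underside.
- tape_measure: yellow tape measure lying on the bench, 68 x 80 x 38 mm, a bystander. Origin: centre of its underside.
- pliers: pliers lying on the bench, 188 x 51 x 14 mm, a bystander. Origin: centre of its underside.
- masking_tape: roll of masking tape lying flat, 98 x 96 x 25 mm, a bystander. Origin: centre of its underside.

How it is judged:
By the outcome, as a careful person would: the job done as asked, in the order asked, and still so for the second after the job is handed in, with the robot touching nothing.
It also fails if it takes over 67 s, if anything falls off the work surface, if the arm or the gripper's body presses on something with over 40 N, if the wrist force passes 120 N, or if a joint passes its speed limit or range.

### The arm

A 6-joint arm with a two-finger parallel gripper is mounted at the origin on a cart in front of the work surface, level with it; the furniture and walls round the work are solid. World frame = base frame: x ahead of the robot, y to its left, z up, the work surface at z = 0. Lengths are in m, angles in rad, forces in N, time in s.
With the tool pointing down it reaches from about 0.35 to 0.775 m from the base axis. Payload 7.3 kg.
Tool frame: the origin (TCP) lies on the centre line of the jaws, within the pads' length; the fingertips stand 11 mm ahead of it and the grasp point (between the pads) lies 8 mm behind it; y points along the fingers, z is the direction in which the jaws open and shut, and the axes are right-handed (so a half turn about y gives the same grasp; the last joint's range is limited). The gripper opens to 92 mm and grips with 3 to 60 N. Pads are 19 mm wide; open, the fingers measure 130 mm over their backs; the gripper's body (75 mm by 190 mm) begins 47 mm behind the grasp point.
Start: joints at [-0.146, 0.342, 1.524, -0, 1.275, -0.146], TCP at [0.525, 0, 0.238] pointing down, gripper open.
Joint ranges: [-2.53, 2.53], [-0.77, 2.02], [0.04, 2.7], [-1, 4.14], [0.28, 2.66], [-3.11, 3.11]. Speed limits (rad/s): [2.57, 2.57, 3.14, 3.14, 3.14, 3.14].

### API

Orientations are given as [roll, pitch, yaw] about the fixed x, y, z axes, in that order (R = Rz(yaw) Ry(pitch) Rx(roll)).
In Python, from cell import robot, cams gives the robot as it stands.
- The arm moves only by the tool apply_moves, never from a script. Its argument "plan" is a list of rows, each a list of 7 numbers: the shift along the tool's x, y, z in m, then the turn, a rotation vector about the tool's x, y, z in degrees, then the gripper command: -1 is fully open, 1 is shut, values between are in proportion. A call has exactly 5 rows; each row is the pose to reach, as a shift and turn from the pose commanded when the call began, along the tool's axes at that moment; what a row does not reach only later rows make up. A row lasts 1/8 s, in which the tool goes at most 62.5 mm and 10.7 degrees, less where a joint would pass 70% of its speed; a pose out of reach is approached as far as the arm can. A call with a gripper value outside its range is refused whole. The fingers move at their own pace and stop on an object; "squeeze" is the grip in N (left out, the last holds). Time passes only in rows, so rows that repeat a pose let the fingers close, or fill a call up. It gives the time, the measured TCP pose, the force and the opening at its end, in the units of the state.
- robot.observe(): the state, without advancing time (a new reading comes with each control period).
- cams.read_camera(name): name is "scene" or "side" or "wrist"; returns the picture (420x560x3 uint8, blue, green, red); there is no depth.
- cams.calibration(name): a dict with "fx", "fy", "cx", "cy" (pixels), "dist" ([k1, k2, p1, p2, k3] as OpenCV has them; the pictures are not rectified), "extrinsics" (4x4, takes a point from world to camera coordinates); the wrist camera has in their place "T_tool_cam" (4x4, takes a point from camera to tool coordinates, whose origin is the TCP and whose axes are the tool frame's). Camera axes: x right, y up, looking along -z (the intrinsics and any distortion apply to the point x, -y, -z); pixel columns grow to the right and rows downward; lengths in m; the calibration is good to about 2 mm. A picture is of the moment at which its call begins: read the wrist's pose just before it. calibration takes no time and is no camera call.
- robot.hand_in(): hands the job in, once; it reports no verdict.
The state is a dict: "time": time; "qpos": joint angles; "qvel": joint speeds; "joint_efforts": joint torques, N m; "tool_pos": TCP position; "tool_rot": TCP orientation; "contact_force": force on the tool from outside, world axes, zero at the start; "torque": the same for the moment, N m; "opening": finger opening in m.
Only numpy, scipy, OpenCV 4.12 (cv2) and the standard library are available. Lean on these libraries where they do the work, as an engineer would, in place of code of your own. Each camera call takes 0.05 s, during which the arm holds its last target. There are 200 camera calls.

## Working session

There is one attempt and no reset: what is moved stays moved. The work goes in short steps, Python scripts to look and compute and a tool call to move; the robot and the scene stay as the last step left them, time stands still between calls to the robot, and variables do not carry over. Pictures are saved under pics/ and viewed, about 8 in all and at most 12, crops included, and the job is handed in when it is done.

Besides the shell and the picture viewer there is one more tool, called after "Emit:" as a command line: name --pt "numbers of a row" for each row, then --argument value for the rest. apply_moves: Moves the arm, as the interface text tells. Its arguments: {"type":"object","properties":{"plan":{"type":"array","items":{"type":"array","items":{"type":"number"}}},"squeeze":{"type":"number"}},"required":["plan"]}

```bash
mkdir -p pics; ls; cat > h.py <<'E'
import numpy as np, cv2
from scipy.spatial.transform import Rotation as Ro
from cell import robot, cams
def pose(s=None):
    s=s or robot.observe(); T=np.eye(4)
    T[:3,:3]=Ro.from_euler('xyz',s['tool_rot']).as_matrix(); T[:3,3]=s['tool_pos']; return T
def camT(n,T=None):
    c=cams.calibration(n)
    return c,(( T if T is not None else pose())@np.array(c['T_tool_cam']) if n=='wrist' else np.linalg.inv(np.array(c['extrinsics'])))
def K(c): return np.array([[c['fx'],0,c['cx']],[0,c['fy'],c['cy']],[0,0,1.]])
def ray(n,uv,T=None):
    c,M=camT(n,T); p=cv2.undistortPoints(np.array(uv,float).reshape(-1,1,2),K(c),np.array(c['dist'])).reshape(-1,2)
    d=np.c_[p[:,0],-p[:,1],-np.ones(len(p))]@M[:3,:3].T
    return M[:3,3],d
def onz(n,uv,z,T=None):
    o,d=ray(n,uv,T); return o+d*((z-o[2])/d[:,2])[:,None]
def proj(n,P,T=None):
    c,M=camT(n,T); P=np.atleast_2d(P); q=(P-M[:3,3])@M[:3,:3]; q=q*[1,-1,-1]
    return cv2.projectPoints(q,np.zeros(3),np.zeros(3),K(c),np.array(c['dist']))[0].reshape(-1,2)
def tri(obs):
    A=np.zeros((3,3));b=np.zeros(3)
    for n,uv,T in obs:
        o,d=ray(n,[uv],T);d=d[0]/np.linalg.norm(d[0]);Q=np.eye(3)-np.outer(d,d);A+=Q;b+=Q@o
    return np.linalg.solve(A,b)
def snap(n,f):
    T=pose(); im=cams.read_camera(n); cv2.imwrite('pics/'+f+'.png',im); np.save('pics/'+f+'.npy',T); return im
E
python3 - <<'E'
from h import *
np.set_printoptions(precision=4,suppress=True)
a=[snap(n,n+'0') for n in('scene','side','wrist')]
print(robot.observe()); print(pose())
for n in('scene','side','wrist'):
    c,M=camT(n);print(n,M)
print(np.array(cams.calibration('wrist')['T_tool_cam']))
E
```

```text
pics
{'time': 0.15, 'qpos': array([-0.146 ,  0.3426,  1.5248, -0.    ,  1.2754, -0.146 ]), 'qvel': array([-0.0011, -0.0008, -0.0026, -0.0002,  0.0007, -0.0006]), 'joint_efforts': array([  0.0008, -43.1471, -24.4353,   0.0718,   0.0538,  -0.0001]), 'tool_pos': array([0.5247, 0.0001, 0.2372]), 'tool_rot': array([-1.572 ,  0.0001, -1.5708]), 'contact_force': array([-0.1438, -0.2672,  0.3871]), 'torque': array([0.0068, 0.0293, 0.0041]), 'opening': 0.09226209236981427}
[[-0.     -0.0012  1.      0.5247]
 [-1.      0.0001 -0.      0.0001]
 [-0.0001 -1.     -0.0012  0.2372]
 [ 0.      0.      0.      1.    ]]
scene [[ 0.5222  0.3593 -0.7735 -0.3703]
 [-0.8526  0.1992 -0.483  -0.6086]
 [-0.0194  0.9117  0.4104  0.553 ]
 [ 0.      0.      0.      1.    ]]
side [[ 0.4232  0.6523 -0.6288 -0.3863]
 [-0.9059  0.3173 -0.2805 -0.4529]
 [ 0.0165  0.6883  0.7252  1.1296]
 [ 0.      0.      0.      1.    ]]
wrist [[ 1.     -0.002   0.0018  0.5249]
 [ 0.0013  0.9516  0.3074  0.0834]
 [-0.0023 -0.3074  0.9516  0.3839]
 [ 0.      0.      0.      1.    ]]
[[-0.0014 -0.9515 -0.3075 -0.0834]
 [ 0.0012  0.3075 -0.9515 -0.1467]
 [ 1.     -0.0016  0.0007 -0.    ]
 [ 0.      0.      0.      1.    ]]
```

View pics/scene0.png

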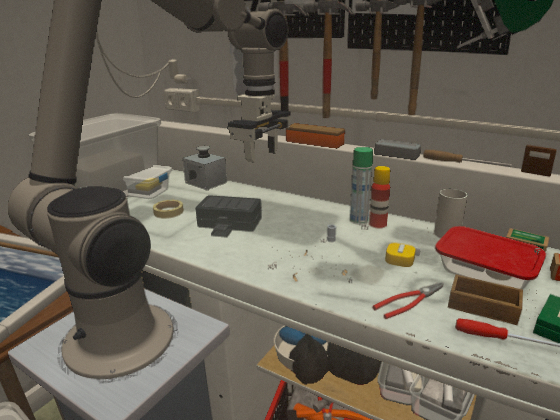

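View pics/wrist0.png

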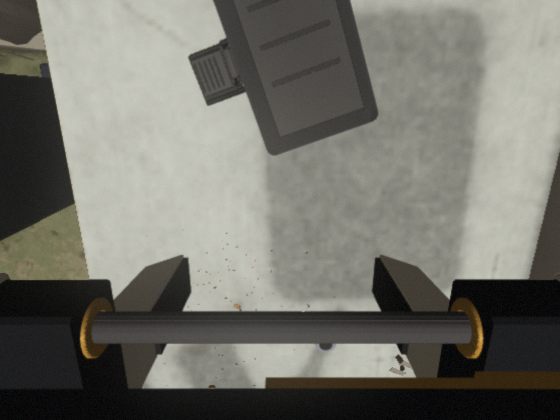

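The wrist view shows the case: latch pad at about (216,72), front-right corner (272,153), back-right corner (377,117). The socket is partly hidden at (325,347). In the scene view the socket is at (332,233).

```bash
python3 - <<'E'
from h import *
np.set_printoptions(precision=4,suppress=True)
T=np.load('pics/wrist0.npy')
print('pad',onz('wrist',[(216,73),(189,58),(207,105)],.022,T))
c=onz('wrist',[(268,155),(380,119),(237,50)],.055,T);print('corners z.055',c)
print('yaw',np.degrees(np.arctan2(*(c[1]-c[0])[1::-1])))
im=cv2.imread('pics/wrist0.png');print(im[140:150:4,270],im[340:352:4,325])
print('socket scene top z44',onz('scene',[(332,227)],.044),'base',onz('scene',[(332,240)],0))
for n,b in(('scene',(190,190,370,260)),('side',None)):
    im=cv2.imread(f'pics/{n}0.png')
    if b: cv2.imwrite('pics/cr.png',cv2.resize(im[b[1]:b[3],b[0]:b[2]],None,fx=4,fy=4,interpolation=2))
for s in ['wrist','side','scene']: print(s,proj(s,[[.6,-.05,0.04]],T))
E
```

```text
pad [[0.4616 0.1066 0.022 ]
 [0.4368 0.1197 0.022 ]
 [0.4511 0.0773 0.022 ]]
corners z.055 [[0.5119 0.0333 0.055 ]
 [0.6133 0.0659 0.055 ]
 [0.4863 0.1227 0.055 ]]
yaw 17.808352333075987
[[70 73 74]
 [70 75 77]
 [72 76 76]] [[81 82 85]
 [56 58 61]
 [59 62 62]]
socket scene top z44 [[ 0.5711 -0.1917  0.044 ]] base [[ 0.5787 -0.1899  0.    ]]
wrist [[353.6561 232.8014]]
side [[291.06   199.0922]]
scene [[291.9825 213.9077]]
```

View pics/side0.png

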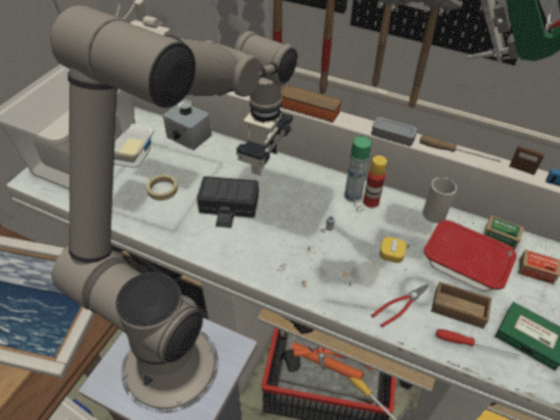

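Emit:
apply_moves --pt "-0.02 0 -0.014 0 -10.5 0 1" --pt "-0.04 0 -0.028 0 -21 0 1" --pt "-0.06 0 -0.042 0 -31.5 0 1" --pt "-0.08 0 -0.056 0 -42 0 1" --pt "-0.1 0 -0.07 0 -52.5 0 1" --squeeze 10

```text
time: 0.78
tool_pos: [0.4543, 0.1006, 0.2375]
tool_rot: [-1.571, 0.0, -0.649]
contact_force: [0.2, 0.2, -0.1]
opening: 0.0467
```

Emit:
apply_moves --pt "0 0 0 0 -10.5 0 1" --pt "0 0 0 0 -21 0 1" --pt "0 0 0 0 -31.5 0 1" --pt "0 0 0 0 -42 0 1" --pt "0 0 0 0 -52.5 0 1"

```text
time: 1.4
tool_pos: [0.4548, 0.1, 0.2375]
tool_rot: [-1.571, 0.0, 0.268]
contact_force: [-0.2, -0.5, 0.2]
opening: 0.0008
```

```bash
python3 - <<'E'
from h import *
np.set_printoptions(precision=4,suppress=True)
snap('wrist','w1');s=robot.observe();print(s['time'],s['qpos'],s['contact_force']);print(pose())
E
```

```text
1.45 [ 0.0516  0.234   1.6777 -0.0001  1.2304 -1.7944] [ 0.3446 -0.0785  0.1555]
[[ 0.9624 -0.0005 -0.2718  0.4549]
 [ 0.2718 -0.0001  0.9624  0.1   ]
 [-0.0005 -1.     -0.      0.2375]
 [ 0.      0.      0.      1.    ]]
```

View pics/w1.png

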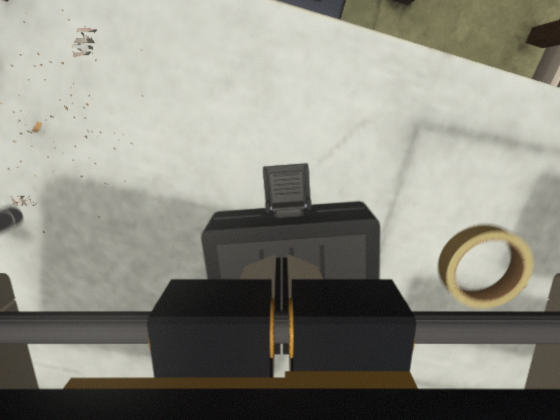

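The pad is at (287,186), and the front edge of the lid runs from about (208,232) to (378,220). The masking tape is to the right, clear of the case, and part of the socket shows at (8,220).

```bash
python3 - <<'E'
from h import *
np.set_printoptions(precision=4,suppress=True)
T=np.load('pics/w1.npy')
a=onz('wrist',[(287,186),(265,170),(308,168)],.022,T);print('pad',a)
d=a[2]-a[1];print(np.linalg.norm(d),'yaw',np.degrees(np.arctan2(-d[0],d[1])))
b=onz('wrist',[(204,232),(379,217)],.045,T);d=b[1]-b[0];print(b,np.linalg.norm(d),np.degrees(np.arctan2(-d[0],d[1])))
m=b.mean(0)
for yaw in(17.,):
    y=np.radians(yaw);x=np.array([np.cos(y),np.sin(y),0]);print('origin',a[0]+.083*x,m+.052*x)
print('socket',onz('wrist',[(8,220)],.044,T))
E
```

```text
pad [[0.4566 0.1069 0.022 ]
 [0.4463 0.0802 0.022 ]
 [0.4324 0.1227 0.022 ]]
0.044760536234091 yaw 18.105183815046335
[[0.521  0.0357 0.045 ]
 [0.4577 0.204  0.045 ]] 0.17976097200830632 20.61465751521478
origin [0.536  0.1312 0.022 ] [0.5391 0.135  0.045 ]
socket [[ 0.5614 -0.1592  0.044 ]]
```

Emit:
apply_moves --pt "0.003 0.04 0.0045 0 -3 -4 1" --pt "0.003 0.085 0.0045 0 -3 -8 1" --pt "0.003 0.13 0.0045 0 -3 -8 1" --pt "0.003 0.165 0.0045 0 -3 -8 1" --pt "0.003 0.183 0.0045 0 -3 -8 1"

```text
time: 2.08
tool_pos: [0.4556, 0.1051, 0.0528]
tool_rot: [-1.573, -0.137, 0.311]
contact_force: [-0.9, 0.8, 1.0]
opening: 0.0005
```

```bash
python3 - <<'E'
from h import *
np.set_printoptions(precision=4,suppress=True)
i=snap('wrist','w2');j=snap('scene','s2');s=robot.observe();print(s['time'],s['qpos'],s['contact_force']);print(pose())
c=cv2.resize(j[150:270,150:330],(560,373),interpolation=cv2.INTER_CUBIC)
cv2.imwrite('pics/v2.png',np.vstack([cv2.resize(i[:, :],(373,280)) if 0 else cv2.resize(i[80:300],(560,220)),c]))
E
```

```text
2.175 [ 0.0396  0.4398  2.0187  0.0651  0.5531 -1.8959] [ 0.4247  0.7646 -0.0589]
[[ 0.9431  0.1291 -0.3064  0.4553]
 [ 0.3039  0.0393  0.9519  0.105 ]
 [ 0.1349 -0.9909 -0.0021  0.0529]
 [ 0.      0.      0.      1.    ]]
```

View pics/v2.png

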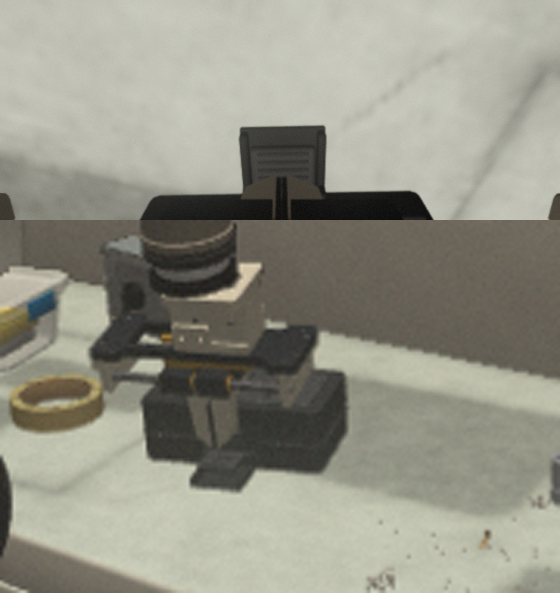

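The fingertips are centred over the pad; next is a vertical press.

Emit:
apply_moves --pt "-0.0014 0.01 0 0 0 0 1" --pt "-0.0022 0.016 0 0 0 0 1" --pt "-0.0026 0.019 0 0 0 0 1" --pt "-0.0028 0.021 0 0 0 0 1" --pt "-0.003 0.022 0 0 0 0 1"

```text
time: 2.8
tool_pos: [0.4568, 0.1051, 0.0327]
tool_rot: [-1.575, -0.14, 0.315]
contact_force: [-2.1, -0.9, 3.2]
opening: 0.0006
```

Emit:
apply_moves --pt "-0.0001 0.001 0 0 0 0 1" --pt "-0.0002 0.0015 0 0 0 0 1" --pt "-0.0003 0.002 0 0 0 0 1" --pt "-0.0003 0.0025 0 0 0 0 1" --pt "-0.0004 0.003 0 0 0 0 1"

```text
time: 3.42
tool_pos: [0.4566, 0.1051, 0.0295]
tool_rot: [-1.574, -0.139, 0.315]
contact_force: [-3.8, -1.4, 7.2]
opening: 0.0004
```

Emit:
apply_moves --pt "-0.0003 0.0005 0 0 0 0 1" --pt "-0.0006 0.001 0 0 0 0 1" --pt "-0.0008 0.0015 0 0 0 0 1" --pt "-0.0008 0.002 0 0 0 0 1" --pt "-0.0008 0.002 0 0 0 0 1"

```text
time: 4.05
tool_pos: [0.4564, 0.105, 0.0278]
tool_rot: [-1.575, -0.14, 0.315]
contact_force: [-5.8, -1.6, 10.3]
opening: 0.0001
```

```bash
python3 - <<'E'
from h import *
j=snap('scene','s3');i=snap('side','d3');s=robot.observe();print(s['time'],s['contact_force'])
c=cv2.resize(j[130:250,150:330],(600,400),interpolation=cv2.INTER_CUBIC)
cv2.imwrite('pics/v3.png',c)
E
```

```text
4.15 [-5.44930042 -2.42647792  9.89224387]
```

View pics/v3.png

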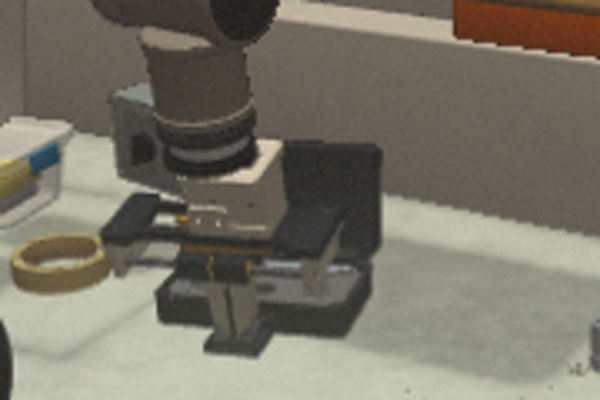

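The lid stands fully open. I'll retreat up and back, and open the jaws.

Emit:
apply_moves --pt "0 -0.015 0 0 0 0 1" --pt "0 -0.06 0 0 0 0 0" --pt "-0.004 -0.11 0 0 0 2 -1" --pt "-0.008 -0.16 0 0 0 5 -1" --pt "-0.012 -0.213 0 0 0 8 -1"

```text
time: 4.78
tool_pos: [0.4168, 0.0929, 0.2385]
tool_rot: [-1.575, -0.0, 0.314]
contact_force: [1.6, -0.2, -0.6]
opening: 0.036
```

Emit:
apply_moves --pt "0 0 0 0 0 0 -1" --pt "0 0 0 0 0 0 -1" --pt "0 0 0 0 0 0 -1" --pt "0 0 0 0 0 0 -1" --pt "0 0 0 0 0 0 -1"

```text
time: 5.4
tool_pos: [0.4165, 0.0928, 0.2361]
tool_rot: [-1.574, 0.001, 0.314]
contact_force: [-0.1, -0.5, 0.4]
opening: 0.0857
```

```bash
python3 - <<'E'
from h import *
np.set_printoptions(precision=4,suppress=True)
i=snap('wrist','w4');s=robot.observe();print(s['time'],s['qpos'],s['contact_force']);print(pose())
snap('scene','s4');snap('side','d4')
E
```

```text
5.45 [ 0.0418  0.163   1.7733 -0.0037  1.2052 -1.8416] [-0.0957  0.2579 -0.6895]
[[ 0.9511  0.0004 -0.3088  0.4166]
 [ 0.3088 -0.0035  0.9511  0.0928]
 [-0.0007 -1.     -0.0034  0.2362]
 [ 0.      0.      0.      1.    ]]
```

View pics/w4.png

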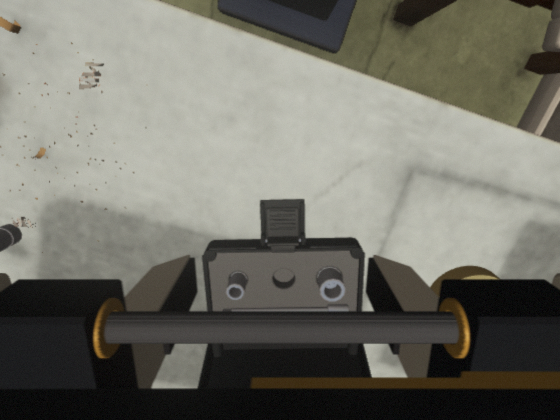

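The open case shows the empty well at about (284,278). The seated sockets' tops are at (235,292) and (332,290), and the loose socket is at (8,236).

```bash
python3 - <<'E'
from h import *
np.set_printoptions(precision=4,suppress=True)
T=np.load('pics/w4.npy');im=cv2.imread('pics/w4.png');g=cv2.cvtColor(im,6)
print(g[262:296:3,266:304:3])
# dark well blob
m=np.zeros_like(g);m[262:298,266:304]=(g[262:298,266:304]<58)*255
n,l,st,ce=cv2.connectedComponentsWithStats(m);print('dark',st[1:],ce[1:])
uw=onz('wrist',[(284,278)],.024,T);print('well',uw)
t=onz('wrist',[(235,292),(332,290)],.052,T);d=t[1]-t[0];print(t,np.linalg.norm(d),np.degrees(np.arctan2(-d[0],d[1])),t.mean(0))
p=onz('wrist',[(283,220)],.022,T);print('pad',p,np.linalg.norm(uw-p), np.degrees(np.arctan2(*(uw-p)[0,1::-1])))
big=np.hstack([cv2.resize(im[240:310,200:365],(495,210),interpolation=2)]);
big2=cv2.resize(cv2.imread('pics/scene0.png')[215:255,310:355],(450,400),interpolation=2)
cv2.imwrite('pics/v4.png',np.vstack([cv2.copyMakeBorder(big,0,0,0,0,0),cv2.copyMakeBorder(big2,0,0,0,45,0)]))
E
```

```text
[[ 97  98  99  99  98  99  97  96  96  96  94  97  98]
 [ 97  95  95  97  94  96  95  97  97  96  99  94  98]
 [ 99  99  95  98  95  90  93  92  94  98  97  96  96]
 [ 98  95  96  87  96  97  99  95  89  96  98  98  96]
 [ 98  93  88  96  98  95  96  95  99  89  99  97  94]
 [ 98  96  64  89  97  97  95  95  95  58  96  98  96]
 [ 98  97  71  34  76  96  92  92  56  39  96  97 100]
 [ 95  94  90  38  37  38  42  39  40  64  95  95  96]
 [ 94  96  96  78  44  39  36  42  62  92  94  93  93]
 [ 91  95  94  93  93  84  82  90  95  95  97  93  94]
 [ 94  95  94  97  93  93  91  94  93  93  93  95  93]
 [ 95  91  93  95  92  93  93  93  97  96  93  93  94]]
dark [[273 276  22  12 127]] [[283.1575 282.8898]]
well [[0.5205 0.1294 0.024 ]]
[[0.5382 0.0801 0.052 ]
 [0.5038 0.1774 0.052 ]] 0.10318665295233716 19.485314715849846 [0.521  0.1287 0.052 ]
pad [[0.4551 0.1067 0.022 ]] 0.06924532003236068 19.09683697278667
```

View pics/v4.png

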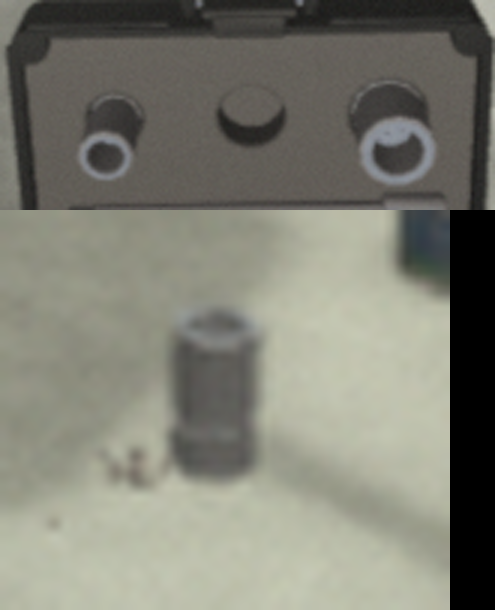

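Emit:
apply_moves --pt "0.007 0 -0.06 0 0 0 -1" --pt "0.014 0 -0.12 0 0 0 -1" --pt "0.02 0.02 -0.18 0 0 0 -1" --pt "0.027 0.04 -0.24 0 0 0 -1" --pt "0.033 0.06 -0.3 0 0 0 -1"

```text
time: 6.18
tool_pos: [0.5403, -0.1817, 0.1782]
tool_rot: [-1.575, -0.001, 0.314]
contact_force: [1.4, 0.4, 0.2]
opening: 0.0915
```

```bash
sleep 0; python3 - <<'E'
from h import *
np.set_printoptions(precision=4,suppress=True)
snap('wrist','x');snap('wrist','x');i=snap('wrist','w5');s=robot.observe();T=np.load('pics/w5.npy');print(s['time'],s['qvel'],s['contact_force']);print(T)
print(proj('wrist',[[.575,-.191,.044]],T))
cv2.imwrite('pics/v5.png',i)
E
```

```text
6.325 [ 0.0528 -0.0597  0.0347  0.0159  0.0164  0.0154] [-0.069   0.5583  0.1735]
[[ 0.9525 -0.0017 -0.3045  0.54  ]
 [ 0.3045 -0.0034  0.9525 -0.1845]
 [-0.0026 -1.     -0.0028  0.1755]
 [ 0.      0.      0.      1.    ]]
[[261.9605 241.2577]]
```

View pics/v5.png

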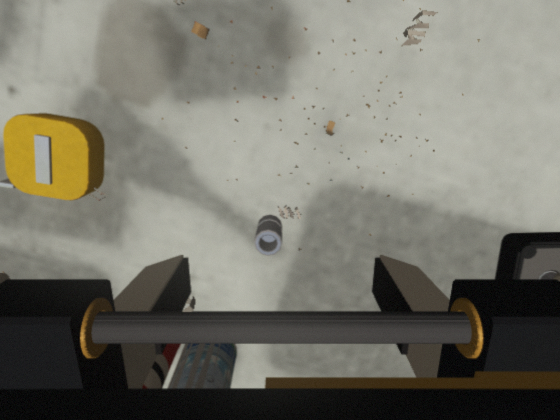

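Socket top centre is at (268,241). The spray cans stand behind it, at the bottom of the picture.

```bash
python3 - <<'E'
from h import *
np.set_printoptions(precision=4,suppress=True)
T=np.load('pics/w5.npy');a=onz('wrist',[(268,241)],.044,T)[0];print('sock',a,'tri',tri([('wrist',(268,241),T),('scene',(331.7,226.7),None)]))
print('cans base',onz('scene',[(360,220),(379,226)],0))
c=pose();print(c[:3,3],c[:3,:3].T@(a-c[:3,3]))
E
```

```text
sock [ 0.5732 -0.1862  0.044 ] tri [ 0.5747 -0.1874  0.0422]
cans base [[ 0.7376 -0.21    0.    ]
 [ 0.7261 -0.2744  0.    ]]
[ 0.5394 -0.182   0.1766] [ 0.0312  0.1326 -0.0141]
```

Emit:
apply_moves --pt "0.016 0.03 -0.007 0 0 0 -1" --pt "0.032 0.06 -0.014 0 0 0 -1" --pt "0.032 0.09 -0.014 0 0 0 -0.6" --pt "0.032 0.125 -0.014 0 0 0 -0.3" --pt "0.032 0.144 -0.014 0 0 0 -0.2"

```text
time: 6.95
tool_pos: [0.5737, -0.1819, 0.0337]
tool_rot: [-1.573, 0.001, 0.315]
contact_force: [0.2, -0.5, -0.1]
opening: 0.0665
```

Emit:
apply_moves --pt "0 0 0 0 0 0 -0.2" --pt "0 0 0 0 0 0 0" --pt "0 0 0 0 0 0 0.2" --pt "0 0 0 0 0 0 0.35" --pt "0 0 0 0 0 0 0.45" --squeeze 12

```text
time: 7.58
tool_pos: [0.5747, -0.1839, 0.0353]
tool_rot: [-1.575, -0.001, 0.314]
contact_force: [0.2, -0.3, 0.4]
opening: 0.0266
```

Emit:
apply_moves --pt "0 0 0 0 0 0 0.6" --pt "0 0 0 0 0 0 0.8" --pt "0 0 0 0 0 0 1" --pt "0 0 0 0 0 0 1" --pt "0 0 0 0 0 0 1"

```text
time: 8.2
tool_pos: [0.5747, -0.1838, 0.0351]
tool_rot: [-1.575, -0.0, 0.314]
contact_force: [0.6, -0.6, 4.9]
opening: 0.024
```

Emit:
apply_moves --pt "0 -0.03 0 0 0 0 1" --pt "0 -0.07 0.01 0 0 0 1" --pt "0.01 -0.08 0.06 0 0 0 1" --pt "0.02 -0.08 0.11 0 0 0 1" --pt "0.03 -0.08 0.16 0 0 0 1"

```text
time: 8.82
tool_pos: [0.5526, -0.0204, 0.1138]
tool_rot: [-1.574, 0.001, 0.313]
contact_force: [1.2, 0.1, -0.7]
opening: 0.0236
```

Emit:
apply_moves --pt "0.005 0 0.05 0 0 0 1" --pt "0.012 0 0.1 0 0 0 1" --pt "0.017 0 0.135 0 0 0 1" --pt "0.017 0 0.15 0 0 0 1" --pt "0.017 0 0.154 0 0 0 1"

```text
time: 9.45
tool_pos: [0.5216, 0.1301, 0.1133]
tool_rot: [-1.574, 0.001, 0.315]
contact_force: [0.4, -0.4, -1.8]
opening: 0.0243
```

```bash
python3 - <<'E'
from h import *
np.set_printoptions(precision=4,suppress=True)
snap('wrist','x');i=snap('wrist','w6');T=np.load('pics/w6.npy');s=robot.observe();print(s['time'],s['opening'],s['contact_force']);print(T)
j=snap('scene','s6');k=snap('side','d6')
f=lambda a,w,h:cv2.resize(a,(w,h),interpolation=2)
print(proj('wrist',[[.5207,.129,.024]],T),proj('scene',[[.5207,.129,.024]]),proj('side',[[.5207,.129,.024]]))
cv2.imwrite('pics/v6.png',np.vstack([f(i[180:330,180:400],586,400)[:, :],np.hstack([f(j[160:240,200:280],293,200)*1,f(k[140:220,195:275],293,200)])]))
E
```

```text
9.55 0.02395630359765307 [-1.6229 -0.3946 -0.3759]
[[ 0.951   0.0004 -0.3092  0.5218]
 [ 0.3092 -0.0037  0.951   0.1298]
 [-0.0008 -1.     -0.0036  0.1134]
 [ 0.      0.      0.      1.    ]]
[[281.2192 221.2046]] [[227.2601 216.3012]] [[227.0575 201.0917]]
```

View pics/v6.png

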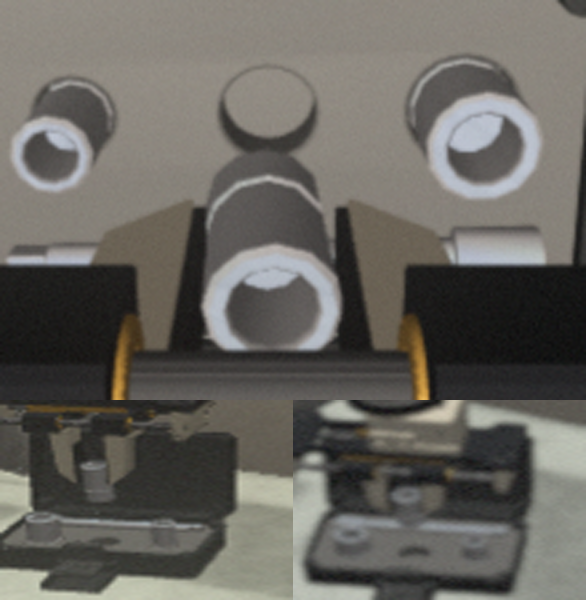

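```bash
python3 - <<'E'
from h import *
np.set_printoptions(precision=4,suppress=True)
T=np.load('pics/w6.npy');u=lambda x,y:(180+x*220/586-.0,180+y*150/400)
R=T[:3,:3]
w=onz('wrist',[u(268,110)],.024,T)[0]; a=onz('wrist',[u(271.5,299)],.1223,T)[0]
for n,p in(('well',w),('socktop',a)): print(n,p,R.T@(p-T[:3,3]))
e=onz('wrist',[u(202,299),u(341,299)],.1223,T);print('dia',np.linalg.norm(e[1]-e[0]))
e=onz('wrist',[u(219,110),u(317,110)],.024,T);print('dia well',np.linalg.norm(e[1]-e[0]))
# predicted outline of socket upright, bottom circle
th=np.linspace(0,2*np.pi,73)
for z,zn in((.0783,'bot'),(.1223,'top')):
    P=np.c_[a[0]+.012*np.cos(th),a[1]+.012*np.sin(th),0*th+z];q=(proj('wrist',P,T)-180)*586/220
    print(zn,q.min(0),q.max(0))
t=onz('wrist',[u(51,153),u(484,146)],.052,T);print(R.T@(t.T-T[:3,3:]),'mid',t.mean(0))
E
```

```text
well [0.5209 0.1286 0.024 ] [-0.0012  0.0894 -0.0005]
socktop [0.5195 0.1292 0.1223] [-0.0024 -0.0089  0.0001]
dia 0.02315320053742443
dia well 0.026146576481940697
bot [214.856  136.7392] [328.4259 241.0067]
top [199.4892 233.5726] [343.5741 360.7895]
[[-0.     -0.0021]
 [ 0.0616  0.0612]
 [-0.0523  0.0509]] mid [0.521  0.1286 0.052 ]
```

```bash
python3 - <<'E'
from h import *
g=cv2.cvtColor(cv2.imread('pics/w6.png'),6)
for r in(221,245,250,265,292,300): print(r,g[r,248:314])
for c in(270,275,281,287,292): print(c,g[200:318,c])
E
```

```text
221 [136 139 139 138 140 141 139 137 139 140 139 140 138 119  86  64  70 107
 134 140 141 136 138 140 139 137 138 140 135 137 138 138 137 141 140 140
 138 138 138 138 137 137 138 135 136 140 136 133 107  71  82 113 129 136
 138 139 136 138 138 138 139 137 138 137 137 138]
245 [128 128 129 132 132 131 133 130 129 131 130 127 120 101  90  91  91  88
  90  90  88  90  88  88  88  87  88  89  94  96 103 110 122 116 103  92
  89  84  79  78  74  76  74  71  67  71  68  70  80 104 127 131 131 131
 128 131 133 129 131 127 131 130 129 134 130 130]
250 [128 127 131 128 131 128 131 132 130 130 125 106  94  89  90  88  88 103
 130 152 164 152 122 102  97  91  93  90  86  88  83  90  84  85  84  83
  84  82  84  90  95 101 115 140 157 146 109  78  70  66  86 114 129 132
 133 131 130 130 131 131 130 131 132 129 130 130]
265 [ 98  98  89  57  36  33  32  34  41  92 123  92  89  87  89  87  90  90
  92  88  87  92  87  90  87  90  88  87  86  86  87  85  87  82  83  80
  82  81  78  79  75  76  77  76  77  71  71  73  69  67  66  68  68  80
 108 127 126 100  44  31  33  31  34  50  81  99]
292 [ 27
[... 2257 characters left out ...]
  79  76  76  80  76  76  89
 128 171 173 173 181 186 188 187 178 160 182 189 185 179 154 105  86  88
  90  89  88  89  91  91  89  93  87  92  89  92  90  89  91  92  93  93
 100 119 120  81  41  40  42  51  64  62]
292 [138 138 140 141 140 140 141 132 120 126 136 138 140 141 140 139 140 139
 137 141 140 136 139 138 137 132 120  85  64  59  58  60  63  65  78  99
 119 129 132 129 115  89  75  70  72  67  71  75 101 146 157 130  95  77
  71  76  75  75  75  73  72  72  73  75  73  77  76  73  73  75  74  74
  83 116 164 170 170 177 187 188 187 179 150 115  89  92  94  90  92  95
  93  91  93  90  95  94  93  96  92  94  93  96  95  96  97  98 110 125
 140 158 159 100  45  38  42  54  64  62]
```

Emit:
apply_moves --pt "0 0.01 0 0 0 0 1" --pt "-0.0005 0.025 0.0005 0 0 0 1" --pt "-0.001 0.037 0.001 0 0 0 1" --pt "-0.001 0.045 0.001 0 0 0 1" --pt "-0.001 0.046 0.001 0 0 0 1"

```text
time: 10.28
tool_pos: [0.5205, 0.1302, 0.0668]
tool_rot: [-1.574, 0.001, 0.314]
contact_force: [-0.4, -0.1, -0.9]
opening: 0.0238
```

```bash
python3 - <<'E'
from h import *
np.set_printoptions(precision=4,suppress=True)
snap('wrist','x');i=snap('wrist','w7');T=np.load('pics/w7.npy');s=robot.observe();print(s['time'],s['opening'],s['contact_force'],T[:3,3])
cv2.imwrite('pics/v7.png',cv2.resize(i[190:320,190:380],(760,520),interpolation=2))
E
```

```text
10.375 0.023565065911680567 [ 0.6307 -0.1071 -0.1901] [0.5208 0.1302 0.0672]
```

View pics/v7.png

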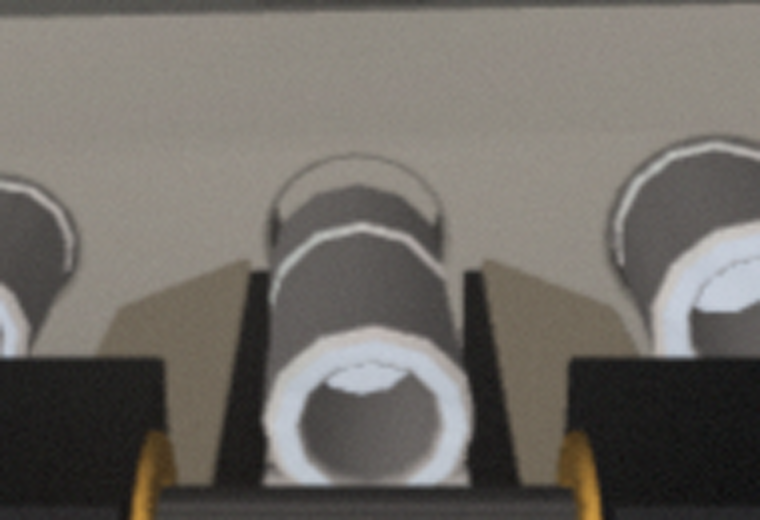

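Laterally the socket is centred on the well: centres at 358 against 356 in the crop. Now I'll check the fore-aft offset from the rim rows, 185 against 154.

```bash
python3 - <<'E'
from h import *
T=np.load('pics/w7.npy');th=np.linspace(0,2*np.pi,73)
def out(c,z,r):
    q=(proj('wrist',np.c_[c[0]+r*np.cos(th),c[1]+r*np.sin(th),0*th+z],T)-190)*4; return q.min(0),q.max(0)
w=np.array([.5209,.1286]);X=T[:2,0]
for r in(.0128,.0138):print('well',r,out(w,.024,r))
for d in(0,.001,.002):print('sock +x',d,out(w+d*X,.0321,.012))
E
```

```text
well 0.0128 (array([268.90191343, 152.47028246]), array([443.4658441 , 313.12657646]))
well 0.0138 (array([262.07851024, 145.94287464]), array([450.29308387, 319.16100935]))
sock +x 0 (array([270.70228553, 178.31520793]), array([440.7045682, 333.9206213]))
sock +x 0.001 (array([270.83674365, 185.03486311]), array([440.57803377, 340.1641844 ]))
sock +x 0.002 (array([270.9707668 , 191.73353719]), array([440.45190569, 346.38906108]))
```

Emit:
apply_moves --pt "-0.0006 0.003 -0.0003 0 0 0 1" --pt "-0.0006 0.006 -0.0003 0 0 0 1" --pt "-0.0006 0.008 -0.0003 0 0 0 1" --pt "-0.0006 0.01 -0.0003 0 0 0 1" --pt "-0.0006 0.012 -0.0003 0 0 0 1"

```text
time: 11.0
tool_pos: [0.5207, 0.1298, 0.0556]
tool_rot: [-1.575, -0.001, 0.314]
contact_force: [0.9, 0.2, -1.0]
opening: 0.0239
```

Emit:
apply_moves --pt "0 0.003 0 0 0 0 1" --pt "0 0.006 0 0 0 0 1" --pt "0 0.009 0 0 0 0 1" --pt "0 0.011 0 0 0 0 1" --pt "0 0.012 0 0 0 0 1"

```text
time: 11.62
tool_pos: [0.5206, 0.1297, 0.0436]
tool_rot: [-1.575, -0.0, 0.314]
contact_force: [2.8, 0.4, 0.2]
opening: 0.0237
```

Emit:
apply_moves --pt "0 0.0005 0 0 0 0 1" --pt "0 0.001 0 0 0 0 1" --pt "0 0.001 0 0 0 0 0.36" --pt "0 0.001 0 0 0 0 0.36" --pt "0 0.001 0 0 0 0 0.36"

```text
time: 12.25
tool_pos: [0.5202, 0.1297, 0.0425]
tool_rot: [-1.574, 0.001, 0.314]
contact_force: [0.6, 0.1, 0.2]
opening: 0.0296
```

Emit:
apply_moves --pt "0 0 0 0 0 0 0.36" --pt "0 -0.003 0 0 0 0 0.36" --pt "0 -0.008 0 0 0 0 0.36" --pt "0 -0.014 0 0 0 0 0.36" --pt "0 -0.025 0 0 0 0 0.36"

```text
time: 12.88
tool_pos: [0.5203, 0.1298, 0.0681]
tool_rot: [-1.574, 0.0, 0.314]
contact_force: [-0.5, 0.1, 1.3]
opening: 0.0296
```

Emit:
apply_moves --pt "0 -0.03 0 0 0 0 0.36" --pt "0 -0.06 0 0 0 0 0.36" --pt "-0.02 -0.1 0 0 0 0 0.7" --pt "-0.05 -0.14 0 0 0 0 0" --pt "-0.1 -0.17 0 0 0 0 -1"

```text
time: 13.5
tool_pos: [0.4252, 0.0993, 0.2399]
tool_rot: [-1.575, -0.003, 0.314]
contact_force: [0.3, -1.1, 1.6]
opening: 0.0389
```

```bash
python3 - <<'E'
from h import *
np.set_printoptions(precision=4,suppress=True)
[snap('wrist','x') for _ in range(4)];i=snap('wrist','w8');T=np.load('pics/w8.npy');s=robot.observe();print(s['time'],s['opening'],s['contact_force'],T)
j=snap('scene','s8');snap('side','d8')
p=proj('wrist',[[.5207,.129,.024]],T)[0];print(p)
u=int(p[0]);v=int(p[1])
f=lambda a,w,h:cv2.resize(a,(w,h),interpolation=2)
cv2.imwrite('pics/v8.png',np.vstack([f(i[v-60:v+40,u-100:u+100],600,300),f(j[130:250,170:310],350,300).repeat(1,1) if 0 else cv2.copyMakeBorder(f(j[130:250,170:310],350,300),0,0,0,250,0)]))
E
```

```text
13.75 0.05852071883254706 [1.4888 0.2181 0.0385] [[ 0.9512  0.0046 -0.3085  0.4253]
 [ 0.3085 -0.0032  0.9512  0.0994]
 [ 0.0034 -1.     -0.0045  0.239 ]
 [ 0.      0.      0.      1.    ]]
[280.7481 267.7458]
```

View pics/v8.png

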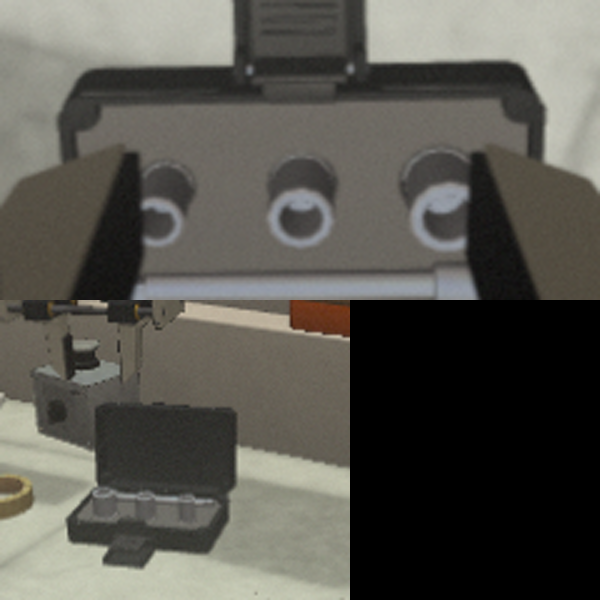

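The socket is home, with all three tops level in the wrist view, and the lid is still open. Before reaching behind the lid I'll check the clearance there.

```bash
python3 - <<'E'
from h import *
np.set_printoptions(precision=4,suppress=True)
T=np.load('pics/wrist0.npy')
print('wall base wrist0',onz('wrist',[(532,260),(550,100)],0,T))
print('cube base near',onz('scene',[(205,187),(184,175),(226,183)],0))
print('cube top side',onz('side',[(166,128),(188,146),(210,134)],.07))
c=pose();print(c[:3,:3].T@(np.array([.6476,.1717,.18])-c[:3,3]),robot.observe()['opening'])
E
```

```text
wall base wrist0 [[ 0.824  -0.0991  0.    ]
 [ 0.8025  0.0828  0.    ]]
cube base near [[0.7273 0.3964 0.    ]
 [0.7918 0.5632 0.    ]
 [0.7989 0.3532 0.    ]]
cube top side [[0.696  0.4633 0.07  ]
 [0.6472 0.3436 0.07  ]
 [0.7334 0.3108 0.07  ]]
[0.2335 0.0569 0.0002] 0.06683681441961198
```

Emit:
apply_moves --pt "0.04 0 0 0 0 0 1" --pt "0.09 0 0 0 0 0 1" --pt "0.14 0 0 0 0 0 1" --pt "0.19 0 0 0 0 0 1" --pt "0.236 0 0 0 0 0 1"

```text
time: 14.48
tool_pos: [0.6514, 0.1732, 0.2354]
tool_rot: [-1.574, 0.002, 0.314]
contact_force: [-0.6, -0.2, -0.2]
opening: 0.0255
```

Emit:
apply_moves --pt "0 0 0 0 0 0 1" --pt "0 0.02 0 0 0 0 1" --pt "0 0.04 0 0 0 0 1" --pt "0 0.06 0 0 0 0 1" --pt "0 0.075 0 0 0 0 1"

```text
time: 15.1
tool_pos: [0.6486, 0.1719, 0.161]
tool_rot: [-1.574, 0.002, 0.314]
contact_force: [0.6, -0.3, 0.6]
opening: 0.0003
```

Emit:
apply_moves --pt "0 0.01 0 0 0 0 1" --pt "0 0.02 0 0 0 0 1" --pt "0 0.03 0 0 0 0 1" --pt "0 0.035 0 0 0 0 1" --pt "0 0.035 0 0 0 0 1"

```text
time: 15.72
tool_pos: [0.6496, 0.172, 0.1273]
tool_rot: [-1.574, 0.0, 0.314]
contact_force: [-0.8, 0.2, 1.0]
opening: 0.0007
```

```bash
python3 - <<'E'
from h import *
np.set_printoptions(precision=4,suppress=True)
c=pose();print(c[:3,3],robot.observe()['contact_force'])
y=np.radians(18.7);xc=np.array([np.cos(y),np.sin(y),0]);z=np.array([0,0,1.]);H=np.array([.5813,.1493,.03])
for th in(1.75,1.6,1.4,1.2,1.0,.8,.65,.5,.4,.3,.2,.15,.1,.05,0):
    n=np.sin(th)*xc+np.cos(th)*z; u=-np.cos(th)*xc+np.sin(th)*z
    P=H+.092*u+.032*n
    # fingertip front-lower corner at P -> TCP 9.5 mm behind (toward +xc), 11 up
    Q=P+.0095*xc+.011*z
    print(th,Q,(c[:3,:3].T@(Q-c[:3,3])).round(3))
E
```

```text
[0.6496 0.172  0.1273] [-0.7947  0.2492  1.0148]
1.75 [0.6357 0.1677 0.1258] [-0.015  0.002  0.   ]
1.6 [0.6231 0.1635 0.132 ] [-0.028 -0.005  0.   ]
1.4 [0.6054 0.1574 0.1371] [-0.047 -0.01  -0.   ]
1.2 [0.587  0.1512 0.1383] [-0.066 -0.011 -0.   ]
1.0 [0.5687 0.145  0.1357] [-0.085 -0.008 -0.001]
0.8 [0.5513 0.1392 0.1293] [-0.104 -0.002 -0.001]
0.65 [0.5393 0.1351 0.1222] [-0.116  0.005 -0.001]
0.5 [0.5284 0.1314 0.1132] [-0.128  0.014 -0.001]
0.4 [0.5218 0.1292 0.1063] [-0.135  0.021 -0.001]
0.3 [0.516  0.1272 0.0988] [-0.141  0.029 -0.001]
0.2 [0.5109 0.1255 0.0906] [-0.146  0.037 -0.001]
0.15 [0.5087 0.1247 0.0864] [-0.149  0.041 -0.001]
0.1 [0.5066 0.124  0.082 ] [-0.151  0.045 -0.001]
0.05 [0.5048 0.1234 0.0776] [-0.153  0.05  -0.001]
0 [0.5032 0.1228 0.073 ] [-0.154  0.054 -0.001]
```

Emit:
apply_moves --pt "-0.01 0.0 0 0 0 0 1" --pt "-0.017 -0.001 0 0 0 0 1" --pt "-0.024 -0.003 0 0 0 0 1" --pt "-0.031 -0.006 0 0 0 0 1" --pt "-0.038 -0.008 0 0 0 0 1"

```text
time: 16.35
tool_pos: [0.6133, 0.1599, 0.136]
tool_rot: [-1.575, -0.0, 0.314]
contact_force: [2.9, -0.6, 0.3]
opening: 0.0005
```

Emit:
apply_moves --pt "-0.009 -0.002 0 0 0 0 1" --pt "-0.019 -0.003 0 0 0 0 1" --pt "-0.028 -0.003 0 0 0 0 1" --pt "-0.037 -0.002 0 0 0 0 1" --pt "-0.047 0 0 0 0 0 1"

```text
time: 16.98
tool_pos: [0.5684, 0.1455, 0.1357]
tool_rot: [-1.575, -0.0, 0.314]
contact_force: [2.8, -1.2, 0.6]
opening: 0.0005
```

```bash
python3 - <<'E'
from h import *
np.set_printoptions(precision=4,suppress=True)
c=pose();print(c[:3,3],robot.observe()['contact_force'])
j=snap('scene','s9')
E
```

```text
[0.5684 0.1455 0.1357] [ 2.8486 -1.2015  0.5593]
```

Emit:
apply_moves --pt "-0.0095 0.003 0 0 0 0 1" --pt "-0.019 0.006 0 0 0 0 1" --pt "-0.027 0.01 0 0 0 0 1" --pt "-0.035 0.016 0 0 0 0 1" --pt "-0.043 0.022 0 0 0 0 1"

```text
time: 17.65
tool_pos: [0.5275, 0.1322, 0.1133]
tool_rot: [-1.575, -0.0, 0.314]
contact_force: [2.9, -0.2, 2.1]
opening: 0.0003
```

Emit:
apply_moves --pt "-0.004 0.004 0 0 0 0 1" --pt "-0.007 0.007 0 0 0 0 1" --pt "-0.01 0.011 0 0 0 0 1" --pt "-0.013 0.015 0 0 0 0 1" --pt "-0.016 0.019 0 0 0 0 1"

```text
time: 18.27
tool_pos: [0.5126, 0.1273, 0.0944]
tool_rot: [-1.575, 0.0, 0.314]
contact_force: [1.5, -1.4, 2.7]
opening: 0.0007
```

Emit:
apply_moves --pt "-0.002 0.003 0 0 0 0 1" --pt "-0.003 0.006 0 0 0 0 1" --pt "-0.005 0.009 0 0 0 0 1" --pt "-0.006 0.012 0 0 0 0 1" --pt "-0.006 0.014 0 0 0 0 1"

```text
time: 18.9
tool_pos: [0.5062, 0.1252, 0.0809]
tool_rot: [-1.575, 0.002, 0.314]
contact_force: [-5.8, -4.3, 11.7]
opening: 0.0006
```

Emit:
apply_moves --pt "-0.0005 0.001 0 0 0 0 1" --pt "-0.0007 0.002 0 0 0 0 1" --pt "-0.001 0.003 0 0 0 0 1" --pt "-0.001 0.0035 0 0 0 0 1" --pt "-0.001 0.004 0 0 0 0 1"

```text
time: 19.52
tool_pos: [0.5047, 0.1246, 0.0771]
tool_rot: [-1.575, 0.003, 0.314]
contact_force: [-5.3, -4.3, 11.7]
opening: 0.0004
```

Emit:
apply_moves --pt "-0.001 0.0005 0 0 0 0 1" --pt "-0.001 0.001 0 0 0 0 1" --pt "-0.0015 0.001 0 0 0 0 1" --pt "-0.0015 0.0015 0 0 0 0 1" --pt "-0.0015 0.0015 0 0 0 0 1"

```text
time: 20.15
tool_pos: [0.5038, 0.1243, 0.0751]
tool_rot: [-1.574, 0.002, 0.314]
contact_force: [-2.9, -3.3, 6.8]
opening: 0.001
```

Emit:
apply_moves --pt "-0.0005 0.0004 0 0 0 0 1" --pt "-0.0005 0.0008 0 0 0 0 1" --pt "-0.0008 0.0012 0 0 0 0 1" --pt "-0.0008 0.0012 0 0 0 0 1" --pt "-0.0008 0.0012 0 0 0 0 1"

```text
time: 20.78
tool_pos: [0.5039, 0.1247, 0.0737]
tool_rot: [-1.574, 0.0, 0.314]
contact_force: [-0.2, -0.4, 0.5]
opening: 0.001
```

Emit:
apply_moves --pt "0 0.0004 0 0 0 0 1" --pt "0 0.0008 0 0 0 0 1" --pt "0 0.001 0 0 0 0 1" --pt "0 0.001 0 0 0 0 1" --pt "0 0.001 0 0 0 0 1"

```text
time: 21.4
tool_pos: [0.5038, 0.1245, 0.073]
tool_rot: [-1.574, 0.0, 0.314]
contact_force: [-1.4, 1.8, 4.6]
opening: 0.0005
```

Emit:
apply_moves --pt "0 0.0003 0 0 0 0 1" --pt "0 0.0005 0 0 0 0 1" --pt "0 0.0007 0 0 0 0 1" --pt "0 0.0007 0 0 0 0 1" --pt "0 0.0007 0 0 0 0 1"

```text
time: 22.02
tool_pos: [0.5038, 0.1245, 0.0728]
tool_rot: [-1.574, 0.0, 0.314]
contact_force: [-4.6, 0.8, 9.4]
opening: 0.0006
```

Force dropped to about zero (the snap), then rose steeply at 72.8 mm, so the lid is on its stop. Retreating straight up.

Emit:
apply_moves --pt "0 -0.003 0 0 0 0 1" --pt "0 -0.02 0 0 0 0 1" --pt "0 -0.05 0 0 0 0 1" --pt "0 -0.09 0 0 0 0 1" --pt "0 -0.13 0 0 0 0 1"

```text
time: 22.65
tool_pos: [0.5039, 0.1247, 0.2031]
tool_rot: [-1.575, 0.0, 0.314]
contact_force: [0.0, -0.8, 0.2]
opening: 0.0004
```

Emit:
apply_moves --pt "-0.01 -0.02 -0.04 0 8 0 1" --pt "-0.02 -0.03 -0.08 0 18 0 0" --pt "-0.03 -0.03 -0.12 0 28 0 -1" --pt "-0.04 -0.03 -0.16 0 38 0 -1" --pt "-0.05 -0.03 -0.2 0 48 0 -1"

```text
time: 23.28
tool_pos: [0.5181, -0.0823, 0.2328]
tool_rot: [-1.573, -0.003, -0.53]
contact_force: [0.9, 0.5, 1.0]
opening: 0.0357
```

```bash
python3 - <<'E'
from h import *
np.set_printoptions(precision=4,suppress=True)
[snap('wrist','x') for _ in range(6)]
j=snap('scene','s10');k=snap('side','d10');s=robot.observe();print(s['time'],s['tool_pos'],s['contact_force'],s['qvel'].round(2))
for n,new,op,b in(('scene',j,'s8',(180,270,150,240)),('side',k,'d8',(180,270,140,230))):
    g=lambda a:cv2.cvtColor(a,6)[b[2]:b[3],b[0]:b[1]]
    o=g(cv2.imread(f'pics/{n}0.png'));p=g(cv2.imread(f'pics/{op}.png'));q=g(new)
    for nm,a in(('start',o),('open',p),('now',q)):
        m=(a<70).astype(np.uint8);m=cv2.morphologyEx(m,cv2.MORPH_OPEN,np.ones((3,3)));nn,l,st,ce=cv2.connectedComponentsWithStats(m);i=1+st[1:,4].argmax();print(n,nm,st[i],ce[i])
    print('absdiff now-start',cv2.absdiff(o,q).mean(),'open-start',cv2.absdiff(o,p).mean())
    a=cv2.imread(f'pics/{n}0.png');d=cv2.absdiff(a,new).max(2)
    for nm,P in(('tape',(400,255) if n=='scene' else (393,248)),('pliers',(408,297) if n=='scene' else (402,303)),('masking',(168,209) if n=='scene' else(161,187))):
        print(nm,d[P[1]-12:P[1]+12,P[0]-15:P[0]+15].mean().round(1),end=' ')
    print()
E
```

```text
23.675 [ 0.518  -0.0797  0.2329] [0.1047 0.193  0.2267] [ 0. -0. -0. -0.  0.  0.]
scene start [  16   49   65   32 1282] [49.6037 66.72  ]
scene open [  28   21   57   40 1963] [56.1095 38.9761]
scene now [  16   49   65   32 1293] [49.6845 66.7169]
absdiff now-start 2.0237037037037036 open-start 23.636543209876542
tape 4.3 pliers 2.8 masking 3.0 
side start [  18   41   60   45 1193] [49.0436 65.772 ]
side open [   0    0   80   50 2355] [45.7537 23.9444]
side now [  18   42   60   44 1164] [48.6237 65.5464]
absdiff now-start 12.913333333333334 open-start 46.37604938271605
tape 3.8 pliers 3.9 masking 3.7
```

```bash
python3 -c "
from cell import robot
print(robot.hand_in())"
```

```text
the job is handed in; nothing more can be done
None
```

The socket is home in the middle well and the lid is shut and latched. I handed the job in at about 23.7 s.

- **Opening:** I pressed the thumb pad with closed fingertips, up to about 10 N down plus 6 N sideways. The scene picture showed the lid standing fully open.
- **Socket:** I gripped it at 12 N and lined it up over the well using a close wrist view. It went in with almost no force, and afterwards the wrist view showed all three socket tops level.
- **Closing:** I swept the lid down from behind and pressed near its front edge. The force peaked at about 12 N vertical (about 14 N in total), a little above the expected 8 to 11 N. It fell to about 0 as the nose snapped over, then rose steeply at the solid stop, where I stopped at about 9 N.

**Last checks:**
- With the arm clear, the case's outline in the scene camera matched the starting picture to about 0.1 px, so the lid was shut and the case had not moved.
- The patches around the tape measure, pliers and masking tape were unchanged in both fixed cameras.
- The side camera showed a larger overall difference from the start. The case's outline there still agreed within about 0.5 px, so I put it down to the arm being in a different place.
- I did not look at these final pictures, because the 12-picture limit was used up; the final checks are by numbers only.

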